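# Open the combination padlock and hold it up at the hasp

## Robot

A 6-joint arm with a two-finger parallel gripper is mounted at the origin on the work surface. World frame = base frame: x ahead of the robot, y to its left, z up, the work surface at z = 0. Lengths are in mm, angles in rad, forces in N, time in s.
With the tool pointing down it reaches from about 350 to 775 mm from the base axis. Payload 7.3 kg.
Tool frame: the origin (TCP) lies midway between the tips of the shut fingers; the grasp point (between the pads) lies 19 mm behind it (bot.pinch_z is the distance from the TCP to the grasp point, in mm); z points along the fingers, y is the line along which they close (so a half turn about z gives the same grasp; the last joint's range is limited). The gripper opens to 92 mm and grips with 3 to 60 N. Pads are 19 mm wide; open, the fingers measure 130 mm over their backs; the gripper's body (75 mm by 190 mm) begins 47 mm behind the grasp point.
Start: joints at [-1.3, 0.342, 1.524, -0, 1.275, -0.146], TCP at [212.563, -480.064, 226.741] pointing down, gripper open.
Joint ranges: [-2.53, 2.53], [-0.77, 2.02], [0.04, 2.7], [-1, 4.14], [0.28, 2.66], [-3.11, 3.11]. Speed limits (rad/s): [2.57, 2.57, 3.14, 3.14, 3.14, 3.14].

## Interface

Orientations are given as a unit quaternion [w, x, y, z].
In Python, from plant import bot gives the robot as it stands.
- The arm moves only by the tool servo_tool, never from a script. Its argument "series" is a list of rows, each a list of 4 numbers: the shift along the tool's x, y, z in cm, then the turn about the tool's z in degrees. A call has 1 to 8 rows; each row is the pose to reach, as a shift and turn from the pose commanded when the call began, along the tool's axes at that moment; what a row does not reach only later rows make up. A row lasts 1/8 s, in which the tool goes at most 62.5 mm and 10.7 degrees, less where a joint would pass 70% of its speed; a pose out of reach is approached as far as the arm can. A call with a gripper value outside its range is refused whole. "jaw" is the opening, from 0 (shut) to 1 (fully open), set as the call begins (left out, the last holds). The fingers move at their own pace and stop on an object; the grip force is fixed at half the most. Time passes only in rows, so rows that repeat a pose let the fingers close. It gives the time, the measured TCP pose, the force, the opening and the grip force at its end, in the units of the state.
- bot.sense(): the state, without advancing time (a new reading comes with each control period).
- bot.snapshot(name): name is "scene" or "top"; returns (picture, depth): 480x640x3 uint8, red, green, blue; 480x640 float32, mm along the optical axis (not along the pixel's ray), 0 where there is no reading.
- bot.calibration(name): a dict with "camera_matrix" (3x3 intrinsics, pixels), "R" (3x3) and "t" (3): a world point X has camera coordinates R X + t. Camera axes: x right, y down, z forward; pixel columns grow to the right and rows downward; lengths in mm; the calibration is good to about 2 mm. A picture is of the moment at which its call begins. calibration takes no time and is no camera call.
- bot.sign_off(): hands the job in; it is judged then, once.
The state is a dict: "clock": time; "joint_positions": joint angles; "qvel": joint speeds; "joint_efforts": joint torques, N m; "position": TCP position; "eef_rot": TCP orientation; "contact_force": force on the tool from outside, world axes, zero at the start; "ft_torque": the same for the moment, N m; "grip_width": finger opening in mm; "grip_force": force on a finger pad.
Only numpy, scipy, OpenCV 4.12 (cv2) and the standard library are available. Lean on these libraries where they do the work, as an engineer would, in place of code of your own. Each camera call takes 0.05 s, during which the arm holds its last target. There are 200 camera calls.

## Task

Turn the dial of the combination padlock lying in the wooden stand, feeling it click from notch to notch, until the white pointer line on its grip bar points straight at the shackle, then pull the shackle open as far as it goes. Take the open lock out of the stand, carry it over to the grey solvent box and finish while holding it in the gripper, still, dial facing up and shackle still open, in the air straight above the hasp staple, a hand's width higher than the box and touching nothing else. Do not push the other things on the bench about.

Things in the scene. Friction and masses are not known exactly. Their poses are not given: they have to be found in the camera images.
- lock: Combination padlock, loose, about 0.45 kg. Silver case 60 (x) x 64 (y) x 30 (z) mm, parallel sides; origin at the case's centre, half-way up, 40 mm above the table at the start. Shackle towards -x, dial face towards +z (up). Can be gripped from above across its 64 mm width at x = 0, between the stand's brackets. Mass centre about 7 mm towards the shackle.
- dial (a joint): Dial angle about the lock's z, rad, positive anticlockwise from above. 0: pointer at the shackle, the lock can open (within about 0.18 rad); elsewhere the shackle is blocked. 12 notches, 0.524 rad apart, one at 0; let go, it springs to the nearest notch. About 0.05 Nm takes it from notch to notch. Starts 1 to 4 notches positive: turn clockwise. Stops at +-2.6.
- dial_grip (a point): On the dial's axis in its black grip bar, 31 mm above the lock's origin. The bar is 12 mm wide, 36 mm long along this frame's x, from 20.5 to 39.5 mm above the lock's origin; its end towards this frame's -x bears the white pointer line. It stands on a flange of 42 mm diameter whose top is 21 mm above the lock's origin (top face of the case: 15 mm).
- shackle (a joint): How far the shackle is pulled out of the case, m: 0 closed, 0.018 fully open (end stop). About 3 N of friction; stays where it is left; moves only with the dial at 0.
- shackle_crown (a point): Middle of the shackle's crown. The shackle is a level U of 9 mm round steel bar at the lock origin's height: legs along the lock's x at y = +20 and -20 mm (49 mm over both, 31 mm between), straight for 38 mm from the case's front face (x = -30 mm), then bent to the crown at x = -83 mm (closed) or -101 mm (open). Axes as the lock's; opening pulls it along -x.
- stand: Wooden stand fixed to the table, base 110 x 120 x 6 mm; origin on the table under the lock, turned like it. A pedestal holds the case's underside 25 mm above the table; four corner brackets, 37 mm high, keep it with 1 mm play. The middle 36 mm of the case's sides at y = +-32 mm is free for fingers down to 6 mm above the table. The lock lifts straight out.
- solvent_box: Grey steel box fixed to the table, 166 (x) x 226 (y) mm, 90 mm high to its hasp strap. Origin on the table below its hasp staple; from there the box lies from 7 mm to 173 mm along its +x and 113 mm to either side.
- hasp (a point): Outer end of the hasp staple, a steel loop 22 mm wide in the middle of the box's front (the side facing the robot), 60 mm above the table. The box's top behind it is 90 mm above the table.
- insole: bystander: blue boot insole, 205 x 70 mm, up to 14 mm thick, lying; origin at its underside
- tape_roll: bystander: roll of grey tape, 90 mm diameter, 24 mm high; origin at its underside
- pen: bystander: blue pen, 130 mm long, 10 mm thick, lying; origin at its underside
- scraper: bystander: spatula-like scraper lying flat; origin at its underside
- key_padlock: bystander: small brass padlock without a dial, 40 x 40 x 16 mm, lying; origin at its underside
- mug: bystander: white mug, 80 mm diameter, 90 mm high; origin at its underside
- cork_block: bystander: cork sanding block 90 x 55 x 35 mm; origin at its underside
There are look-alikes about, which are no part of the job. Leave any yellow look-alike of the lock alone. Of the things shaped like the stand, the wooden one is meant.

How it is judged (in metres and radians):
On the way, in this order (a step that is already met when the one before it is completed fails the run):
1. the dial stands in the opening notch (within 0.2 rad of 0) (value of joint dial between -0.2 and 0.2 rad), for 0.2 s.
2. the shackle is pulled open by at least 14 mm (value of joint shackle above 0.014 m), for 0.2 s.
At the end, for the whole second after the job is handed in: The lock is held still by the fingers, clear of the box and the stand: its centre within 80 mm horizontally of the hasp point and 150 to 360 mm above the table, its dial face up within 20 degrees, the shackle still open by more than 12 mm (value of joint shackle above 0.012 m and horizontal distance between lock and hasp below 0.08 m and height (world z) of lock between 0.15 and 0.36 m and angle between lock's own z axis and vertical below 0.35 rad and contact force between the fingers and lock above 1 N and contact force between lock and solvent_box below 0.1 N and contact force between lock and stand below 0.1 N and linear speed of lock below 0.05 m/s); the arm keeps its last pose, push and grip.
It fails at once if another thing on the bench is pushed more than 40 mm (distance of any of insole, tape_roll, pen, scraper, key_padlock, mug, cork_block from where it was at the start of the episode above 0.04 m).
It also fails if it takes over 72 s, if anything falls off the work surface, if the arm or the gripper's body presses on something with over 40 N, if the wrist force passes 120 N, or if a joint passes its speed limit or range.

## Working session

There is one attempt and no reset: what is moved stays moved. The work goes in short steps, Python scripts to look and compute and a tool call to move; the robot and the scene stay as the last step left them, time stands still between calls to the robot, and variables do not carry over. Pictures are saved under pics/ and viewed, at most 10 in all, crops included, and the job is handed in when it is done.

Besides the shell and the picture viewer there is one more tool, called in YAML: its name, and indented under it one key for each argument. servo_tool: Moves the arm, as the interface text tells. Its arguments: {"type":"object","properties":{"series":{"type":"array"},"jaw":{"type":"number"}},"required":["series"]}

```bash
mkdir -p pics; ls
cat > h.py <<'E'
import numpy as np,cv2
from plant import bot
def cal(n):
    c=bot.calibration(n);return np.array(c["camera_matrix"]),np.array(c["R"]),np.array(c["t"]).ravel()
def ray(n,u,v,z):
    K,R,t=cal(n);d=R.T@np.linalg.inv(K)@np.array([u,v,1.]);o=-R.T@t
    return o+d*(z-o[2])/d[2]
def proj(n,X):
    K,R,t=cal(n);p=K@(R@np.array(X,float)+t);return p[:2]/p[2]
def save(name,im): cv2.imwrite("pics/"+name,cv2.cvtColor(im,cv2.COLOR_RGB2BGR))
E
python3 - <<'E'
from h import *
for n in("top","scene"):
    im,d=bot.snapshot(n);np.savez("pics/%s0.npz"%n,im=im,d=d);save(n+"0.png",im)
    K,R,t=cal(n);print(n,K[0,0],(-R.T@t).round())
E
```

```text
pics
top 439.21499532755433 [ 384.   19. 1138.]
scene 576.376088913104 [1111.  683. 1030.]
```

View pics/top0.png

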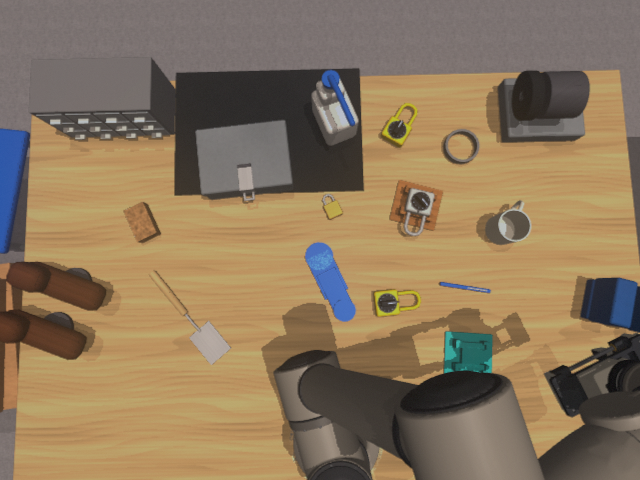

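View pics/scene0.png

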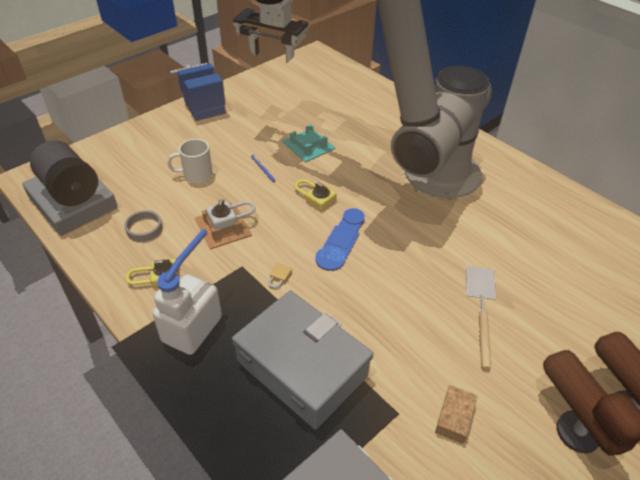

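Top picture: the silver lock in the wooden stand is at (418,203). The look-alikes are yellow locks at (398,128) and (390,302) and an empty teal stand at (468,352). Only the silver lock in the brown wooden stand fits the description. The grey box has its hasp at (248,197). I'll confirm the lock in an enlarged crop and measure it.

Run:
```python
from h import *
z=np.load("pics/top0.npz");im,d=z["im"],z["d"]
c=cv2.resize(im[170:250,375:475],None,fx=8,fy=7.5,interpolation=cv2.INTER_CUBIC)
c=cv2.resize(im[175:245,380:455],None,fx=8,fy=8,interpolation=cv2.INTER_CUBIC);save("crop0.png",c)
# 3D cloud: case/dial/shackle from depth
K,R,t=cal("top")
v,u=np.mgrid[175:245,380:455];D=d[175:245,380:455]
P=np.stack([(u-K[0,2])/K[0,0]*D,(v-K[1,2])/K[1,1]*D,D],-1)
W=(P-t)@R
hsv=cv2.cvtColor(im[175:245,380:455],cv2.COLOR_RGB2HSV)
Z=W[...,2]
print("z hist",np.histogram(Z,bins=range(-10,100,5)))
for a,b,n in((48,59,"case top"),(70,85,"bar")):
    m=(Z>a)&(Z<b);p=W[m][:,:2].astype(np.float32);print(n,m.sum(),p.mean(0),cv2.minAreaRect(p))
wood=((hsv[...,1]>110)&(hsv[...,2]<175)).astype(np.uint8)
cs,_=cv2.findContours(wood,0,2);q=max(cs,key=cv2.contourArea)
pt=np.array([ray("top",x+380,y+175,6)[:2] for x,y in q[:,0]],np.float32);print("stand",cv2.minAreaRect(pt))
Db=[ray("top",248,202,60),ray("top",198,196,90),ray("top",292,184,90)];print(np.round(Db))
# box top
v,u=np.mgrid[110:210,180:310];D=d[110:210,180:310]
P=np.stack([(u-K[0,2])/K[0,0]*D,(v-K[1,2])/K[1,1]*D,D],-1);W=(P-t)@R
m=(W[...,2]>75)&(W[...,2]<100);r=cv2.minAreaRect(W[m][:,:2].astype(np.float32));print("box",r,cv2.boxPoints(r).round())
```

```text
z hist (array([ 138, 2250, 1359,  426,   23,   17,   37,   25,   57,  134,  150,
         73,  248,  141,   61,   10,   13,   52,   14,    0,    0]), array([-10,  -5,   0,   5,  10,  15,  20,  25,  30,  35,  40,  45,  50,
        55,  60,  65,  70,  75,  80,  85,  90,  95]))
case top 399 [ 585.459   -222.31508] ((586.9879150390625, -224.28857421875), (63.70321273803711, 59.64575958251953), 73.64000701904297)
bar 79 [ 586.8946  -224.18936] ((587.6101684570312, -224.6685333251953), (35.067710876464844, 13.26666259765625), 38.92048645019531)
stand ((582.6635131835938, -227.41485595703125), (159.53298950195312, 158.3690643310547), 12.012601852416992)
[[595. 205.  60.]
 [606. 321.  90.]
 [631.  92.  90.]]
box ((702.2227783203125, 212.46969604492188), (168.500244140625, 226.0634307861328), 5.574746131896973) [[607. 317.]
 [629.  92.]
 [797. 108.]
 [775. 333.]]
```

View pics/crop0.png

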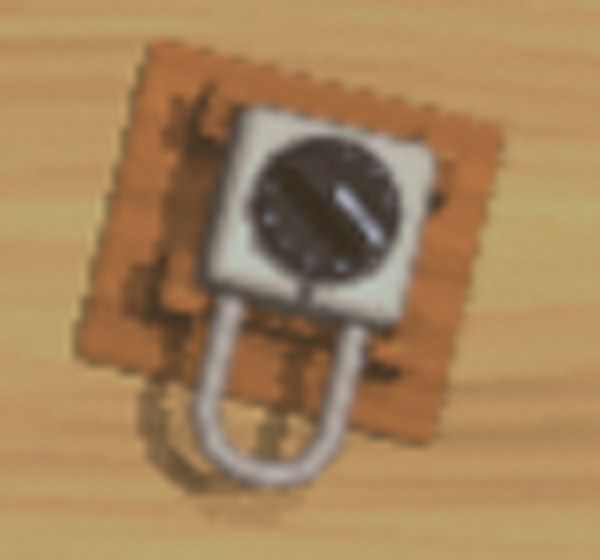

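The crop confirms it: a silver case in the brown wooden stand, with the shackle down and slightly left. The white pointer runs (340,190)→(380,240), about two notches anticlockwise of the shackle. The case edges sit at about 14° (lock yaw about -14°).

```bash
cat >> h.py <<'E'
from scipy.spatial.transform import Rotation as Ro
def plan(x,y,z,ydir):
    "shift (cm, tool axes) and turn (deg) to put TCP at x,y,z with tool y along +-ydir (deg, world)"
    s=bot.sense();q=np.array(s["eef_rot"]);R=Ro.from_quat(q[[1,2,3,0]]).as_matrix()
    sh=R.T@(np.array([x,y,z])-s["position"])/10
    c=np.degrees(np.arctan2(R[1,1],R[0,1]));a=-(ydir-c);a=(a+90)%180-90
    print("t",s["clock"],"pos",np.round(s["position"],1),"ydir %.1f"%c,"j6 %.2f"%s["joint_positions"][5],"shift",sh.round(2),"turn %.1f (or +-180)"%a)
E
python3 - <<'E'
from h import *
z=np.load("pics/top0.npz");im,d=z["im"],z["d"]
sub=im[175:245,380:455];g=cv2.cvtColor(cv2.resize(sub,None,fx=8,fy=8,interpolation=cv2.INTER_CUBIC),cv2.COLOR_RGB2GRAY)
hsv=cv2.cvtColor(cv2.resize(sub,None,fx=8,fy=8,interpolation=cv2.INTER_CUBIC),cv2.COLOR_RGB2HSV)
def w(p,z): return ray("top",380+(p[0]+.5)/8-.5,175+(p[1]+.5)/8-.5,z)[:2]
m=((hsv[...,1]<60)&(hsv[...,2]>150)).astype(np.uint8)
cs,_=cv2.findContours(m,0,2)
for q in cs:
    if cv2.contourArea(q)>250:
        P=np.array([w(p,55) for p in q[:,0]],np.float32);print(cv2.contourArea(q),cv2.minAreaRect(P))
for a,b in (((155,40),(500,125)),((155,40),(80,355))):
    e=w(b,6)-w(a,6);print("stand edge",np.degrees(np.arctan2(e[1],e[0])))
e=w((380,240),80)-w((342,190),80);print("ptr",np.degrees(np.arctan2(e[1],e[0])))
plan(587,-224,140,-50)
E
```

```text
5781.0 ((529.4073486328125, -207.55406188964844), (45.09231185913086, 54.455169677734375), 74.05763244628906)
12597.0 ((587.4826049804688, -225.72645568847656), (60.14897537231445, 56.10170364379883), 74.42381286621094)
stand edge -105.58349347252384
stand edge 164.46789022929903
ptr -145.5226772765046
t 0.1 pos [ 212.5 -479.7  226.1] ydir -66.1 j6 -0.15 shift [44.6  -8.2   8.63] turn -16.1 (or +-180)
```

servo_tool:
  series:
    - [5.5,-1,0,-3]
    - [11,-2,1,-6]
    - [16.5,-3,2,-9]
    - [22,-4,3,-12]
    - [27.5,-5,4,-15]
    - [33,-6,5,-18]
    - [38.5,-7,6,-20.5]
    - [44,-8,7,-20.5]
  jaw: 0.6

```text
clock: 1.1
position: [583.7, -227.5, 156.0]
eef_rot: [-0.0, 0.926, 0.378, -0.0]
contact_force: [0.3, -1.0, 0.4]
grip_width: 55.0
grip_force: 0.0
```

servo_tool:
  series:
    - [0,0,0,0]
    - [0,0,0,0]

```text
clock: 1.35
position: [582.0, -228.7, 156.1]
eef_rot: [-0.0, 0.926, 0.378, -0.001]
contact_force: [-0.7, 0.1, 0.0]
grip_width: 55.1
grip_force: 0.0
```

Run:
```python
from h import *
plan(587.3,-224.7,64,-45.6)
```

```text
t 1.35 pos [ 582.  -228.7  156.1] ydir -45.6 j6 0.30 shift [0.66 0.09 9.21] turn 0.0 (or +-180)
```

servo_tool:
  series:
    - [0.65,0.1,2.5,0]
    - [0.65,0.1,5,0]
    - [0.65,0.1,7,0]
    - [0.65,0.1,8.5,0]
    - [0.65,0.1,9.2,0]
    - [0.65,0.1,9.2,0]

```text
clock: 2.1
position: [587.6, -225.3, 64.8]
eef_rot: [-0.0, 0.926, 0.377, -0.0]
contact_force: [0.5, -0.4, 0.1]
grip_width: 55.2
grip_force: 0.0
```

servo_tool:
  series:
    - [0,0,0,0]
    - [0,0,0,0]
    - [0,0,0,0]
    - [0,0,0,0]
    - [0,0,0,0]
    - [0,0,0,0]
  jaw: 0

```text
clock: 2.85
position: [588.4, -225.2, 64.9]
eef_rot: [0.001, 0.926, 0.378, 0.001]
contact_force: [2.6, -1.0, 0.2]
grip_width: 11.4
grip_force: 29.8
```

servo_tool:
  series:
    - [0,0,0,5]
    - [0,0,0,10]
    - [0,0,0,15]
    - [0,0,0,20]
    - [0,0,0,25]
    - [0,0,0,30]
    - [0,0,0,30]

```text
clock: 3.72
position: [588.2, -225.4, 64.9]
eef_rot: [0.0, 0.992, 0.125, 0.0]
contact_force: [2.9, -1.4, -0.5]
grip_width: 11.8
grip_force: 29.8
```

Run:
```python
from h import *
plan(587.3,-224.7,64,-105.6);s=bot.sense();print(s["ft_torque"],s["contact_force"])
```

```text
t 3.725 pos [ 588.2 -225.4   64.9] ydir -75.6 j6 0.83 shift [-0.07 -0.09  0.09] turn 30.0 (or +-180)
[-0.29134648 -0.35870374 -0.01132966] [ 2.8581822  -1.40401414 -0.47997299]
```

servo_tool:
  series:
    - [0,0,0,5]
    - [0,0,0,10]
    - [0,0,0,15]
    - [0,0,0,20]
    - [0,0,0,25]
    - [0,0,0,30]
    - [0,0,0,30]
    - [0,0,0,30]

```text
clock: 4.72
position: [588.1, -225.2, 64.9]
eef_rot: [0.0, 0.991, -0.135, 0.0]
contact_force: [2.3, -2.9, -0.0]
grip_width: 11.6
grip_force: 29.8
```

Run:
```python
from h import *
plan(587.3,-224.7,64,-105.6);s=bot.sense();print(s["ft_torque"],s["contact_force"],s["grip_width"])
```

```text
t 4.725 pos [ 588.1 -225.2   64.9] ydir -105.5 j6 1.35 shift [-0.09 -0.02  0.09] turn 0.1 (or +-180)
[-0.38251073 -0.35620202 -0.01192252] [ 2.34743664 -2.93765525 -0.00519341] 11.630378239621251
```

servo_tool:
  series:
    - [0,0,0,0]
    - [0,0,0,0]
    - [0,0,0,0]
    - [0,0,-3,0]
    - [0,0,-6,0]
    - [0,0,-10,0]
    - [-6,0,-14,0]
    - [-12,0,-14,0]
  jaw: 0.65

```text
clock: 5.72
position: [477.9, -194.5, 206.4]
eef_rot: [0.001, 0.991, -0.136, 0.002]
contact_force: [0.5, -0.9, 1.1]
grip_width: 59.8
grip_force: 0.0
```

Run:
```python
from h import *
im,d=bot.snapshot("top");a=im[175:245,380:455]
im2,_=bot.snapshot("scene");u,v=proj("scene",[570,-220,50]);u,v=int(u),int(v);print(u,v);b=im2[v-35:v+35,u-38:u+37]
save("crop1.png",np.hstack([cv2.resize(x,(400,373),interpolation=cv2.INTER_CUBIC) for x in(a,b)]))
x,y=np.array([587.3,-224.9])-58*np.array([np.cos(np.radians(-15.6)),np.sin(np.radians(-15.6))]);print(x,y);plan(x,y,30,-105.6)
```

```text
227 210
531.4365711257358 -209.3026504043146
t 5.825 pos [ 471.2 -190.9  203.7] ydir -105.6 j6 1.31 shift [ 6.43  0.18 17.32] turn -0.0 (or +-180)
```

View pics/crop1.png

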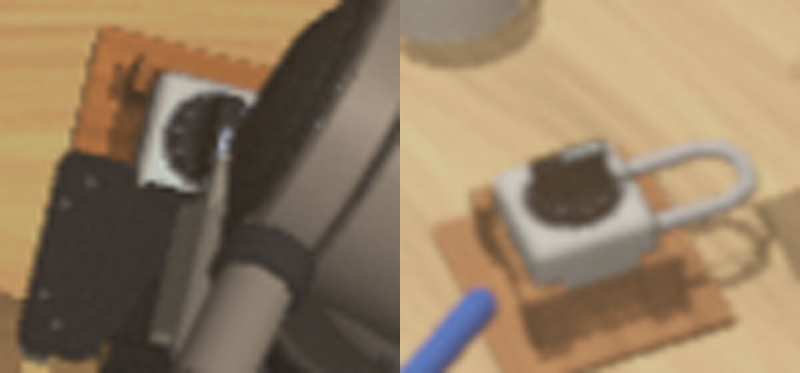

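The scene half shows the bar from (530,165) to (605,148), parallel to the shackle legs, with the white line on the shackle end (580,155). The dial looks to be at 0. Next I'll grip both legs and pull.

servo_tool:
  series:
    - [6.4,0.2,2,0]
    - [6.4,0.2,6,0]
    - [6.4,0.2,10,0]
    - [6.4,0.2,13,0]
    - [6.4,0.2,15.5,0]
    - [6.4,0.2,17.2,0]
    - [6.4,0.2,17.2,0]
  jaw: 0.8

```text
clock: 6.7
position: [538.3, -213.0, 31.1]
eef_rot: [-0.0, 0.991, -0.136, -0.001]
contact_force: [-0.2, 0.5, 0.8]
grip_width: 73.6
grip_force: 0.0
```

servo_tool:
  series:
    - [0,0,0,0]
    - [0,0,0,0]
    - [0,0,0,0]
    - [0,0,0,0]
    - [0,0,0,0]
  jaw: 0

```text
clock: 7.32
position: [539.3, -213.0, 33.1]
eef_rot: [-0.0, 0.991, -0.136, 0.001]
contact_force: [-0.5, 4.6, 5.9]
grip_width: 48.0
grip_force: 30.0
```

servo_tool:
  series:
    - [-0.3,0,0,0]
    - [-0.6,0,0,0]
    - [-0.9,0,0,0]
    - [-1.2,0,0,0]
    - [-1.5,0,0,0]
    - [-1.8,0,0,0]
    - [-1.9,0,0,0]
    - [-1.9,0,0,0]

```text
clock: 8.32
position: [521.7, -208.4, 32.8]
eef_rot: [0.0, 0.991, -0.136, 0.001]
contact_force: [5.2, 2.8, 3.4]
grip_width: 47.6
grip_force: 30.0
```

servo_tool:
  series:
    - [0,0,0,0]
    - [0,0,0,0]

```text
clock: 8.57
position: [521.7, -208.4, 32.8]
eef_rot: [0.0, 0.991, -0.136, 0.001]
contact_force: [5.6, 3.2, 2.6]
grip_width: 47.6
grip_force: 30.0
```

servo_tool:
  series:
    - [-0.2,0,0,0]
    - [-0.4,0,0,0]
    - [-0.4,0,0,0]

```text
clock: 8.95
position: [521.4, -208.3, 33.3]
eef_rot: [0.001, 0.991, -0.137, 0.005]
contact_force: [17.0, 2.7, -3.5]
grip_width: 47.8
grip_force: 29.9
```

servo_tool:
  series:
    - [0,0,0,0]
    - [0,0,0,0]
    - [0,0,-3,0]
    - [0,0,-7,0]
    - [-3,0,-12,0]
    - [-8,0,-16,0]
    - [-13,0,-16,0]
    - [-13,0,-16,0]
  jaw: 0.9

```text
clock: 9.95
position: [387.9, -170.8, 192.2]
eef_rot: [-0.0, 0.991, -0.136, -0.001]
contact_force: [0.7, 0.1, 0.5]
grip_width: 82.4
grip_force: 0.0
```

Run:
```python
from h import *
im,d=bot.snapshot("top");a=im[175:245,380:455]
im2,_=bot.snapshot("scene");b=im2[175:245,190:265]
save("crop2.png",np.hstack([cv2.resize(x,(400,373),interpolation=cv2.INTER_CUBIC) for x in(a,b)]))
for k,x in(("closed",-83),("open",-101)):
    c=np.radians(-15.6);p=[587.3+x*np.cos(c),-224.9+x*np.sin(c),40];u=proj("scene",p);print(k,((u-[190,175])*5.33+[400,0]).round(), ((proj("top",p)-[380,175])*5.33).round())
plan(587.3,-224.9,110,-105.6)
```

```text
closed [735. 164.] [167. 313.]
open [770. 152.] [158. 350.]
t 10.05 pos [ 391.3 -172.5  192.5] ydir -105.7 j6 1.25 shift [20.28 -0.25  8.25] turn -0.1 (or +-180)
```

View pics/crop2.png

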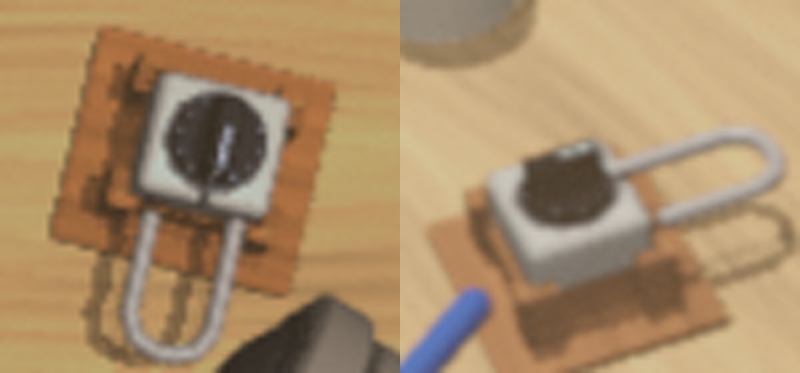

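The shackle is fully open: its crown is at (175,350), where the open position was predicted, and I felt the end stop. The pointer is at the shackle. Next I'll grasp the case.

servo_tool:
  series:
    - [5,0,0,0]
    - [10,0,2,0]
    - [15,-0.2,4,0]
    - [19,-0.2,6,0]
    - [20.2,-0.2,7,0]
    - [20.2,-0.2,7,0]
    - [20.2,-0.2,7,0]
  jaw: 1

```text
clock: 10.92
position: [586.0, -224.5, 122.8]
eef_rot: [0.0, 0.991, -0.136, -0.0]
contact_force: [-0.1, 0.7, 0.2]
grip_width: 91.7
grip_force: 0.0
```

Run:
```python
from h import *
plan(587,-224.9,22,-105.6)
```

```text
t 10.925 pos [ 586.  -224.5  122.8] ydir -105.6 j6 1.36 shift [1.000e-01 1.000e-02 1.008e+01] turn -0.0 (or +-180)
```

servo_tool:
  series:
    - [0,0,2,0]
    - [0,0,4,0]
    - [0,0,6,0]
    - [0,0,8,0]
    - [0,0,9.2,0]
    - [0,0,10,0]
    - [0,0,10,0]

```text
clock: 11.8
position: [586.5, -224.6, 22.4]
eef_rot: [0.0, 0.991, -0.136, -0.0]
contact_force: [0.9, 0.5, 0.3]
grip_width: 91.8
grip_force: 0.0
```

servo_tool:
  series:
    - [0,0,0,0]
    - [0,0,0,0]
    - [0,0,0,0]
    - [0,0,0,0]
  jaw: 0

```text
clock: 12.3
position: [586.7, -224.9, 22.6]
eef_rot: [0.0, 0.991, -0.136, 0.0]
contact_force: [-0.4, -1.1, 2.5]
grip_width: 63.7
grip_force: 30.0
```

servo_tool:
  series:
    - [0,0,-0.5,0]
    - [0,0,-1.2,0]
    - [0,0,-2,0]
    - [0,0,-3.5,0]
    - [0,0,-5.5,0]
    - [0,0,-8,0]
    - [0,0,-11,0]
    - [0,0,-14,0]

```text
clock: 13.3
position: [586.2, -224.3, 164.2]
eef_rot: [0.0, 0.991, -0.136, 0.0]
contact_force: [-0.5, 0.1, -5.4]
grip_width: 64.1
grip_force: 30.0
```

servo_tool:
  series:
    - [0,0,-3,0]
    - [0,0,-6,0]
    - [0,0,-6,0]
    - [0,0,-6,0]

```text
clock: 13.8
position: [585.9, -224.2, 221.3]
eef_rot: [-0.0, 0.991, -0.136, -0.001]
contact_force: [-0.3, -0.4, -4.7]
grip_width: 64.0
grip_force: 30.0
```

Run:
```python
from h import *
plan(590,202,215,-75);print(bot.sense()["joint_positions"])
```

```text
t 13.8 pos [ 585.9 -224.2  221.3] ydir -105.6 j6 1.36 shift [-11.07 -41.15   0.66] turn -30.6 (or +-180)
[-4.87515203e-01  5.38304091e-01  1.22474498e+00 -4.57580897e-05
  1.38050074e+00  1.35585029e+00]
```

servo_tool:
  series:
    - [-0.5,-2,0,0]
    - [-1.2,-4.5,0,0]
    - [-1.9,-7,0,0]
    - [-2.6,-9.5,0,0]
    - [-3.3,-12,0,0]
    - [-4,-14.5,0,0]
    - [-4.7,-17,0,0]
    - [-5.4,-19.5,0,0]

```text
clock: 14.8
position: [586.1, -20.1, 220.9]
eef_rot: [-0.0, 0.991, -0.136, -0.001]
contact_force: [0.2, 0.5, -5.3]
grip_width: 63.5
grip_force: 30.0
```

servo_tool:
  series:
    - [-0.7,-2.5,0,0]
    - [-1.4,-5,0,0]
    - [-2.1,-7.5,0,0]
    - [-2.8,-10,0,0]
    - [-3.5,-13,0,0]
    - [-4.2,-16,0,0]
    - [-5,-19,0,0]
    - [-5.7,-21.5,0,0]

```text
clock: 15.8
position: [588.7, 202.3, 220.7]
eef_rot: [0.0, 0.991, -0.135, -0.001]
contact_force: [-0.3, 0.7, -5.0]
grip_width: 63.8
grip_force: 30.0
```

servo_tool:
  series:
    - [0,0,0,0]
    - [0,0,0,0]
    - [0,0,0,0]
    - [0,0,0,0]

```text
clock: 16.3
position: [590.1, 199.5, 222.2]
eef_rot: [0.0, 0.991, -0.136, -0.0]
contact_force: [0.2, 0.5, -4.3]
grip_width: 64.1
grip_force: 30.0
```

Run:
```python
from h import *
plan(595,204,215,-105);
im,d=bot.snapshot("scene");im2,_=bot.snapshot("top");save("end.png",np.hstack([cv2.resize(x,(400,300)) for x in (im[200:440,220:540],im2[80:320,120:440])]))
```

```text
t 16.3 pos [590.1 199.5 222.2] ydir -105.7 j6 2.05 shift [ 0.35 -0.57  0.72] turn -0.7 (or +-180)
```

View pics/end.png

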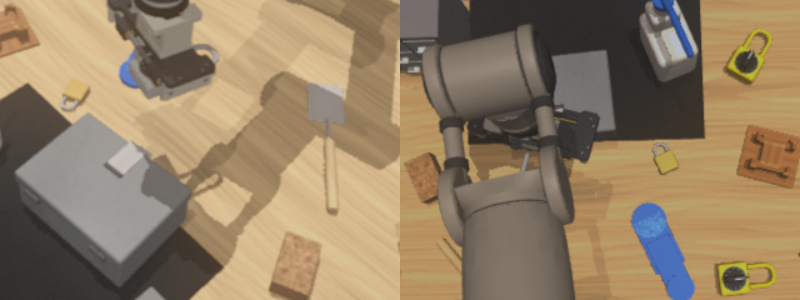

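The lock hangs level in the gripper in front of and above the box. Its open shackle shows at (210,55), the stand is empty at (770,155), and the other things are undisturbed. Its centre is at about z = 240 mm, within 1 cm of the hasp horizontally. Handing in.

```bash
python3 -c "
from plant import bot
print(bot.sign_off())"
```

```text
the job is handed in; nothing more can be done
None
```

The job is handed in: the dial was turned to the opening notch, the shackle pulled to its end stop, and the open lock is held still, dial up, about 240 mm above the table and within 1 cm of straight above the hasp; the sign-off returned no verdict.

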